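# Send the full tin down the rocker chute

### The job

One of the three look-alike closed tins on the grey mat is full of steel press studs, the other two are empty: find the full one by its weight. Set it gently on the blue half of the level rocker tray, lengthwise between the tray's rims, and let go, so that its own weight tips the tray and it slides down into the green refill trough; do not drop it and do not push on the tray with the hand. The empty tins must end standing upright on the mat, and the cup, the spool and the red tape case stay where they are.

Things in the scene. Friction and masses are not known exactly. Their poses are not given: they have to be found in the camera images.
- tin_a: one of three identical closed cream tins with red lids, a plain block 84 (its x) x 46 (its y) x 48 mm (z); origin at the centre of its underside, z up. One of the three, not known which, is full (about 0.55 kg, 0.46 to 0.64); the others are empty (about 0.12 kg, 0.09 to 0.15). Grip it across the 46 mm, with the fingertips 13 mm or more above its underside so that they pass over the tray's rims
- tin_b: one of three identical closed cream tins with red lids, a plain block 84 (its x) x 46 (its y) x 48 mm (z); origin at the centre of its underside, z up. One of the three, not known which, is full (about 0.55 kg, 0.46 to 0.64); the others are empty (about 0.12 kg, 0.09 to 0.15). Grip it across the 46 mm, with the fingertips 13 mm or more above its underside so that they pass over the tray's rims
- tin_c: one of three identical closed cream tins with red lids, a plain block 84 (its x) x 46 (its y) x 48 mm (z); origin at the centre of its underside, z up. One of the three, not known which, is full (about 0.55 kg, 0.46 to 0.64); the others are empty (about 0.12 kg, 0.09 to 0.15). Grip it across the 46 mm, with the fingertips 13 mm or more above its underside so that they pass over the tray's rims
- mat: fixed grey felt mat, 200 (x) x 360 (y) x 3 mm, origin at the centre of its underside; the tins stand on it in a row along its y, about 115 mm apart, their long sides roughly along its x
- stand: fixed rocker stand: plywood base board with the two pivot posts over its origin (underside, straight below the tray's pivot) and, in its +x direction, the green refill trough (a smooth ramp, then the padded floor, from 110 to 315 mm from the origin, 78 mm wide inside, walls 72 mm high above the table). Its x axis is the direction in which the tray tips and the tin slides
- tray_spot (a point): on the tray's top face, where the middle of the tin's underside belongs: middle of the blue half, 68 mm from the pivot towards the trough, 125 mm above the table when level. Its x runs along the tray to the trough, y across, z out of the face. A full tin within 12 mm of this spot tips the tray, an empty tin does not
- tray_pivot (a point): middle of the tray's pivot axis, 115 mm above the table. The smooth aluminium tray is 70 mm wide, reaches from 85 mm behind the pivot to 125 mm beyond it (towards the trough), and has along each long side a rim 4 mm thick and 10 mm high above its face, 62 mm clear between; nothing near it stands higher
- tray (a joint): angle of the tray, rad: 0 level (held by a counterweight against a stop), 0.5 fully tipped, blue end down at the trough's ramp, where a tin slides off it. It turns freely with slight damping and swings back to level by itself when unloaded
- trough_floor (a point): centre of the padded trough floor, 13 mm above the table
- cup: bystander: white paper cup, 76 mm across, 95 mm high, origin at its underside
- spool: bystander: blue thread spool, 42 mm across, 55 mm high, standing, origin at its underside
- tape_case: bystander: red round tape-measure case, 72 mm across, 30 mm high, origin at its underside

How it is judged:
On the way:
1. a tin that the hand has let go rides on the tray, and the tray has tipped (beyond 0.3 rad) (value of joint tray above 0.3 rad and ((x of tin_a in the frame of tray_spot between -0.06 and 0.09 m and z of tin_a in the frame of tray_spot between -0.01 and 0.02 m and y of tin_a in the frame of tray_spot between -0.03 and 0.03 m and contact force between tin_a and the fingers below 0.2 N and contact force between tin_a and stand above 0.5 N) or (x of tin_b in the frame of tray_spot between -0.06 and 0.09 m and z of tin_b in the frame of tray_spot between -0.01 and 0.02 m and y of tin_b in the frame of tray_spot between -0.03 and 0.03 m and contact force between tin_b and the fingers below 0.2 N and contact force between tin_b and stand above 0.5 N) or (x of tin_c in the frame of tray_spot between -0.06 and 0.09 m and z of tin_c in the frame of tray_spot between -0.01 and 0.02 m and y of tin_c in the frame of tray_spot between -0.03 and 0.03 m and contact force between tin_c and the fingers below 0.2 N and contact force between tin_c and stand above 0.5 N))).
At the end, for the whole second after the job is handed in: One tin lies at rest in the trough (170 to 310 mm along the stand's x, within 45 mm of its middle) and bears on it with over 3.2 N, as only the full one does; the other two stand upright and still on the mat (within 110 mm of its middle in x, 190 mm in y); tray level again (below 0.08 rad) ((((x of tin_a in the frame of stand between 0.17 and 0.31 m and y of tin_a in the frame of stand between -0.045 and 0.045 m and z of tin_a in the frame of stand below 0.07 m and contact force between tin_a and stand above 3.2 N and linear speed of tin_a below 0.02 m/s and contact force between the fingers and tin_a below 0.2 N) and (x of tin_b in the frame of mat between -0.11 and 0.11 m and y of tin_b in the frame of mat between -0.19 and 0.19 m and z of tin_b in the frame of mat between -0.005 and 0.012 m and angle between tin_b's own z axis and vertical below 0.1 rad and linear speed of tin_b below 0.02 m/s) and (x of tin_c in the frame of mat between -0.11 and 0.11 m and y of tin_c in the frame of mat between -0.19 and 0.19 m and z of tin_c in the frame of mat between -0.005 and 0.012 m and angle between tin_c's own z axis and vertical below 0.1 rad and linear speed of tin_c below 0.02 m/s)) or ((x of tin_b in the frame of stand between 0.17 and 0.31 m and y of tin_b in the frame of stand between -0.045 and 0.045 m and z of tin_b in the frame of stand below 0.07 m and contact force between tin_b and stand above 3.2 N and linear speed of tin_b below 0.02 m/s and contact force between the fingers and tin_b below 0.2 N) and (x of tin_a in the frame of mat between -0.11 and 0.11 m and y of tin_a in the frame of mat between -0.19 and 0.19 m and z of tin_a in the frame of mat between -0.005 and 0.012 m and angle between tin_a's own z axis and vertical below 0.1 rad and linear speed of tin_a below 0.02 m/s) and (x of tin_c in the frame of mat between -0.11 and 0.11 m and y of tin_c in the frame of mat between -0.19 and 0.19 m and z of tin_c in the frame of mat between -0.005 and 0.012 m and angle between tin_c's own z axis and vertical below 0.1 rad and linear speed of tin_c below 0.02 m/s)) or ((x of tin_c in the frame of stand between 0.17 and 0.31 m and y of tin_c in the frame of stand between -0.045 and 0.045 m and z of tin_c in the frame of stand below 0.07 m and contact force between tin_c and stand above 3.2 N and linear speed of tin_c below 0.02 m/s and contact force between the fingers and tin_c below 0.2 N) and (x of tin_a in the frame of mat between -0.11 and 0.11 m and y of tin_a in the frame of mat between -0.19 and 0.19 m and z of tin_a in the frame of mat between -0.005 and 0.012 m and angle between tin_a's own z axis and vertical below 0.1 rad and linear speed of tin_a below 0.02 m/s) and (x of tin_b in the frame of mat between -0.11 and 0.11 m and y of tin_b in the frame of mat between -0.19 and 0.19 m and z of tin_b in the frame of mat between -0.005 and 0.012 m and angle between tin_b's own z axis and vertical below 0.1 rad and linear speed of tin_b below 0.02 m/s))) and value of joint tray below 0.08 rad); the robot touches nothing.
It fails at once if the robot pushes on the tray or its stand (more than 4 N) (contact force between any of the fingers, the arm and stand above 4 N).
It fails at once if a tin is dropped over the tray (falls free at over 0.45 m/s: some 10 mm) ((x of tin_a in the frame of tray_spot between -0.15 and 0.05 m and y of tin_a in the frame of tray_spot between -0.05 and 0.05 m and z of tin_a in the frame of tray_spot between 0.004 and 0.3 m and contact force between tin_a and the fingers below 0.05 N and contact force between tin_a and stand below 0.05 N and linear speed of tin_a above 0.45 m/s) or (x of tin_b in the frame of tray_spot between -0.15 and 0.05 m and y of tin_b in the frame of tray_spot between -0.05 and 0.05 m and z of tin_b in the frame of tray_spot between 0.004 and 0.3 m and contact force between tin_b and the fingers below 0.05 N and contact force between tin_b and stand below 0.05 N and linear speed of tin_b above 0.45 m/s) or (x of tin_c in the frame of tray_spot between -0.15 and 0.05 m and y of tin_c in the frame of tray_spot between -0.05 and 0.05 m and z of tin_c in the frame of tray_spot between 0.004 and 0.3 m and contact force between tin_c and the fingers below 0.05 N and contact force between tin_c and stand below 0.05 N and linear speed of tin_c above 0.45 m/s)).
It fails at once if a tin is slammed onto or pressed hard into the tray (more than 25 N) (value of joint tray below 0.25 rad and ((x of tin_a in the frame of stand below 0.14 m and contact force between tin_a and stand above 25 N) or (x of tin_b in the frame of stand below 0.14 m and contact force between tin_b and stand above 25 N) or (x of tin_c in the frame of stand below 0.14 m and contact force between tin_c and stand above 25 N))).
It fails at once if the cup, the spool or the tape case is moved by more than 30 mm or tipped (distance of any of cup, spool, tape_case from where it was at the start of the episode above 0.03 m or angle between any of cup, spool, tape_case's own z axis and vertical above 0.3 rad).
It also fails if it takes over 58 s, if anything falls off the work surface, if the arm or the gripper's body presses on something with over 40 N, if the wrist force passes 120 N, or if a joint passes its speed limit or range.

### The arm

A 6-joint arm with a two-finger parallel gripper is mounted at the origin on the work surface. World frame = base frame: x ahead of the robot, y to its left, z up, the work surface at z = 0. Lengths are in m, angles in rad, forces in N, time in s.
With the tool pointing down it reaches from about 0.3 to 0.875 m from the base axis. Payload 6.4 kg.
Tool frame: the origin (TCP) lies midway between the tips of the shut fingers; the grasp point (between the pads) lies 19 mm behind it (ctrl.tcp_to_grasp is the distance from the TCP to the grasp point, in m); z points along the fingers, y is the direction in which the jaws open and shut (so a half turn about z gives the same grasp; the last joint's range is limited). The gripper opens to 85 mm and grips with 20 to 120 N. Pads are 22 mm wide; open, the fingers measure 114 mm over their backs; the gripper's body (76 mm by 85 mm) begins 54 mm behind the grasp point. The pads swing forward as they close: fully open they stand 13 mm farther back than shut.
Start: joints at [-1.484, 0.181, 1.607, -0, 1.354, -0.206], TCP at [0.166, -0.551, 0.231] pointing down, gripper open.
Joint ranges: [-2.99, 2.99], [-0.89, 2.07], [0.3, 2.58], [-1.14, 4.28], [0, 2.63], [-3.12, 3.12]. Speed limits (rad/s): [2.57, 2.57, 3.01, 3.14, 3.14, 3.14].

### API

Orientations are given as a unit quaternion [w, x, y, z].
In Python, from bench import monitor, imaging, order, spotter, ctrl gives the robot as it stands.
- The arm moves only by the shell command python3 -m pendant 'ROWS'. ROWS is JSON, a list that holds one entry, the list of rows, each a list of 5 numbers: the shift along the world's x, y, z in mm, then the turn about the world's z in degrees, then the finger opening in mm, from 0 to 85.4. A call has 1 to 8 rows; each row shifts and turns the commanded pose from where the row before left it; what a row does not reach is not made up. A row lasts 1/8 s, in which the tool goes at most 62.5 mm and 10.7 degrees, less where a joint would pass 70% of its speed; a pose out of reach is approached as far as the arm can. A call with a gripper value outside its range is refused whole. The fingers move at their own pace and stop on an object; the grip force is fixed at half the most. Time passes only in rows, so rows that do not move let the fingers close. It gives the time, the measured TCP pose, the force and the opening at its end, in the units of the state.
- monitor.get_obs(): the state, without advancing time (a new reading comes with each control period).
- imaging.camera(name): name is "side" or "top" or "wrist"; returns a dict with "img" (480x640x3 uint8, red, green, blue), "vfov" (degrees; the focal length in pixels is half the picture's height over the tangent of half this angle, whatever the lens; pixels are square), "cx", "cy" (the principal point, pixels), "origin" and "orientation" of the camera in the world. Camera axes: x right, y down, z forward; pixel columns grow to the right and rows downward; lengths in m; the calibration is good to about 2 mm. A picture is of the moment at which its call begins. There is no depth.
- order.hand_in(): hands the job in, once; it reports no verdict.
Trained networks look in the newest picture that a camera, given by its name, has taken for a name from the list of things; names that differ only in an ending like _2 or _b are one class to them, and where a whole thing is asked for, a point or a joint stands for the part that bears it (a point fixed in the world has none). Each returns a list of dicts, best first, with "confidence" (0 to 1); they miss things now and then, are a little off and sometimes report something else, mostly with a low value. They report only what shows in the picture. A call takes as long as a camera call.
- spotter.recognise(camera, thing): "at" ([x, y, z] in m, in the coordinates of the camera as it stood for that picture, good to about 4 mm: the middle of the surface that is visible of it).
- spotter.tip_of(camera, thing): "at" ([x, y, z] in m, in the coordinates of the camera as it stood for that picture, good to about 4 mm: a listed point, or the origin of a listed thing).
The state is a dict: "time_s": time; "q": joint angles; "dq": joint speeds; "joint_efforts": joint torques, N m; "eef_pos": TCP position; "eef_rot": TCP orientation; "wrist_force": force on the tool from outside, world axes, zero at the start; "torque": the same for the moment, N m; "opening": opening from 0.0 (shut) to 1.0 (fully open).
Only numpy, scipy, OpenCV 4.12 (cv2) and the standard library are available. Lean on these libraries where they do the work, as an engineer would, in place of code of your own. Each camera call takes 0.05 s, during which the arm holds its last target. There are 200 camera calls.

## Working session

There is one attempt and no reset: what is moved stays moved. The work goes in short steps, Python scripts to look and compute and a shell command to move; the robot and the scene stay as the last step left them, time stands still between calls to the robot, and variables do not carry over. Pictures are saved under pics/ and viewed, about 8 in all and at most 12, crops included, and the job is handed in when it is done.

```bash
mkdir -p pics
cat > h.py <<'E'
from bench import monitor, imaging, order, spotter, ctrl
import numpy as np, cv2
from scipy.spatial.transform import Rotation as R
def pose(c):
    q=c["orientation"]; return R.from_quat([q[1],q[2],q[3],q[0]]),np.array(c["origin"])
def snap(n,f=None):
    c=imaging.camera(n)
    if f: cv2.imwrite("pics/"+f,c["img"][:,:,::-1])
    return c
def world(c,p):
    r,o=pose(c); return r.apply(p)+o
def ray(c,u,v,z):
    f=240/np.tan(np.radians(c["vfov"])/2); r,o=pose(c)
    d=r.apply([(u-c["cx"])/f,(v-c["cy"])/f,1]); return o+d*(z-o[2])/d[2]
def pix(c,P):
    f=240/np.tan(np.radians(c["vfov"])/2); r,o=pose(c)
    p=r.inv().apply(np.array(P)-o); return p[...,:2]/p[...,2:]*f+[c["cx"],c["cy"]]
E
python3 - <<'E'
from h import *
for n in("top","side"):
    c=snap(n,n+"0.png"); print(n,c["origin"],c["orientation"],c["vfov"])
    for t in ["tin_a","mat","stand","tray_spot","tray_pivot","trough_floor","cup","spool","tape_case"]:
        for d in spotter.tip_of(n,t)[:4]: print(t,round(d["confidence"],2),world(c,d["at"]).round(3),pix(c,world(c,d["at"])).round())
print(monitor.get_obs())
E
```

```text
top [0.54506899 0.0339299  1.43365003] [ 0.02478286 -0.70281061  0.71031312 -0.02997231] 45.0191654585013
tin_a 0.96 [ 0.541 -0.091  0.002] [369. 283.]
tin_a 0.8 [ 0.558 -0.205  0.003] [415. 276.]
tin_a 0.79 [ 0.572 -0.317  0.003] [460. 269.]
mat 0.59 [ 0.555 -0.204 -0.   ] [415. 277.]
stand 0.61 [ 0.496  0.16  -0.001] [267. 303.]
stand 0.55 [0.511 0.411 0.008] [164. 298.]
tray_spot 0.93 [0.497 0.231 0.124] [231. 304.]
tray_pivot 0.85 [0.494 0.162 0.111] [262. 305.]
trough_floor 0.62 [0.513 0.412 0.008] [164. 297.]
trough_floor 0.16 [ 0.767 -0.161 -0.003] [395. 192.]
cup 0.67 [ 0.794 -0.03  -0.001] [343. 182.]
spool 0.6 [0.755 0.106 0.002] [289. 198.]
tape_case 0.66 [ 0.77  -0.164 -0.004] [397. 191.]
side [ 0.41871206 -0.60547054  0.7694971 ] [-0.3757395   0.91025769 -0.15814687  0.07239021] 54.467716016961006
tin_a 0.92 [ 0.549 -0.089 -0.001] [283. 319.]
tin_a 0.75 [ 0.562 -0.199  0.006] [307. 363.]
tin_a 0.42 [0.496 0.159 0.115] [222. 202.]
mat 0.9 [ 0.56  -0.208 -0.003] [308. 370.]
stand 0.68 [ 0.493  0.157 -0.002] [228. 241.]
tray_spot 0.8 [0.5   0.227 0.124] [217. 179.]
tray_spo
[... 305 characters left out ...]
771 -0.158 -0.003] [399. 316.]
{'time_s': 1.0, 'q': array([-1.48427687e+00,  1.80794044e-01,  1.60698224e+00, -1.27897288e-05,
        1.35382232e+00, -2.06297606e-01]), 'dq': array([-0.00066068,  0.00214256,  0.00010958, -0.00071154, -0.00027511,
       -0.00279504]), 'joint_efforts': array([ 6.33646232e-04, -4.44849551e+01, -3.51689494e+01, -1.31456386e-04,
        5.03425781e-04,  3.66179194e-06]), 'eef_pos': array([ 0.16598961, -0.55053649,  0.23130041]), 'eef_rot': array([-3.34432168e-06,  9.89301202e-01,  1.45887396e-01, -6.05561005e-06]), 'wrist_force': array([-0.15883682,  0.19128718, -0.57893943]), 'torque': array([0.01122359, 0.02632024, 0.00027559]), 'opening': 0.9990256209261245}
```

View pics/top0.png

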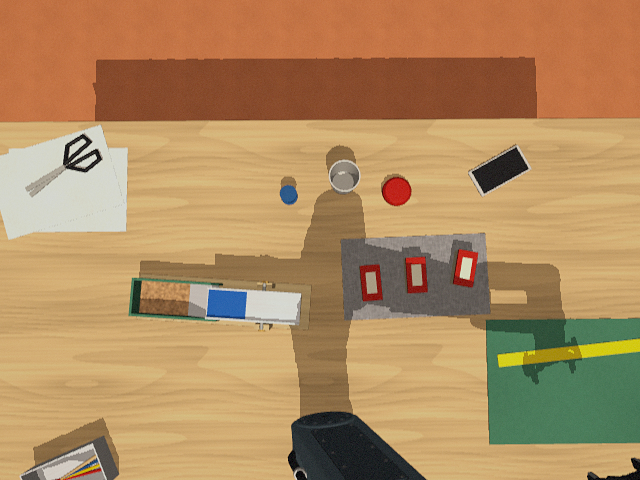

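Run:
```python
from h import *
c=snap("top"); hsv=cv2.cvtColor(c["img"],cv2.COLOR_RGB2HSV)
def blobs(m,z,name):
    n,l,s,_=cv2.connectedComponentsWithStats(m.astype(np.uint8))
    for i in range(1,n):
        if s[i,4]<150: continue
        v,u=np.where(l==i)
        W=np.array([ray(c,a,b,z)[:2] for a,b in zip(u,v)])
        (x,y),(w,h),a=cv2.minAreaRect((W*1000).astype(np.float32))
        e,V=np.linalg.eigh(np.cov(W.T)); d=V[:,1]; 
        print(name,W.mean(0).round(4),"rect",round(x),round(y),round(w),round(h),round(a,1),"axisdeg",np.degrees(np.arctan2(d[1],d[0])).round(1))
H,S,V=[hsv[...,i].astype(int) for i in range(3)]
blobs(((H<8)|(H>172))&(S>110)&(V>60),.051,"red")
blobs((H>95)&(H<125)&(S>100)&(V>60),.125,"blue")
blobs((H>40)&(H<85)&(S>80)&(V>40),.07,"green")
o=monitor.get_obs()
q=o["eef_rot"]; print(R.from_quat([q[1],q[2],q[3],q[0]]).as_matrix().round(3), ctrl.tcp_to_grasp)
```

```text
red [ 0.7619 -0.156 ] rect 761 -156 67 69 44.3 axisdeg 130.2
red [ 0.575  -0.3161] rect 575 -317 49 86 79.2 axisdeg 169.1
red [ 0.5604 -0.1988] rect 560 -199 86 49 2.7 axisdeg -175.9
red [ 0.5428 -0.0907] rect 543 -91 86 48 4.7 axisdeg -175.0
blue [0.7447 0.1007] rect 745 101 36 39 89.6 axisdeg -156.1
blue [0.4983 0.241 ] rect 498 241 85 59 85.6 axisdeg 86.3
green [0.5092 0.4196] rect 509 374 203 88 85.7 axisdeg 85.2
green [ 0.3034 -0.5314] rect 311 -536 361 284 90.0 axisdeg 89.4
[[ 0.957  0.289 -0.   ]
 [ 0.289 -0.957 -0.   ]
 [-0.     0.    -1.   ]] 0.0187
```

```bash
python3 -m pendant '[[[51,29,-10,-3.5,85],[51,29,-10,-3.5,85],[51,29,-10,-3.5,85],[51,29,-10,-3.5,85],[51,29,-10,-3.5,85],[51,29,-10,-3.5,85],[51,30,-10,-3.5,85],[52,30,-10,-3.2,85]]]'
python3 - <<'E'
from h import *
c=snap("wrist","w1.png"); o=monitor.get_obs(); print(o["time_s"],o["eef_pos"],o["wrist_force"])
for d in spotter.recognise("wrist","tin_c")[:3]: print(d["confidence"],world(c,d["at"]).round(4))
for d in spotter.tip_of("wrist","tin_c")[:3]: print(d["confidence"],world(c,d["at"]).round(4))
E
```

```text
time_s: 2.05
eef_pos: [0.5766, -0.3155, 0.1511]
eef_rot: [0.0, 0.995, -0.096, 0.0]
wrist_force: [0.0, -1.9, -0.4]
opening: 0.996
2.1 [ 0.58140324 -0.31013743  0.14940593] [-2.02343332  4.99505945 -0.42705688]
0.94 [ 0.5761 -0.2062  0.0514]
0.73 [ 0.5787 -0.3191  0.0517]
0.66 [ 0.5549 -0.1118  0.0502]
0.92 [ 0.573  -0.3166  0.0032]
0.87 [ 0.5593 -0.2005  0.001 ]
0.85 [ 0.5439 -0.0882  0.0023]
```

View pics/w1.png

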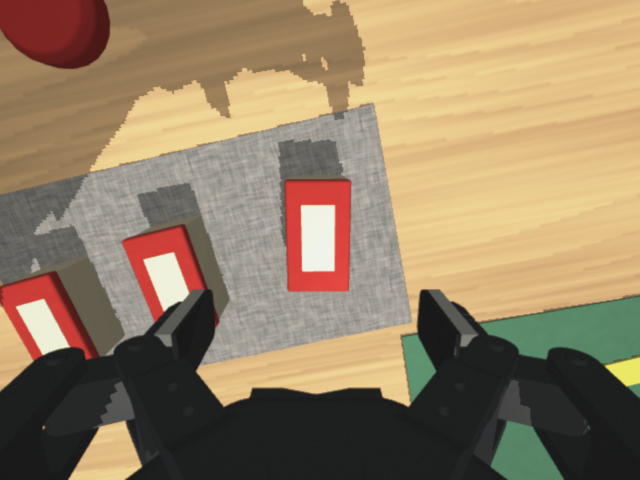

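The tin C lid is centred at about (319,235), square between the open jaws; tins B and A are at (170,270) and (50,325).

```bash
python3 -m pendant '[[[0,0,-30,0,85],[0,0,-40,0,85],[0,0,-30,0,85],[0,0,-20,0,85],[0,0,-11,0,85],[0,0,0,0,85],[0,0,0,0,85]]]'
```

```text
time_s: 3.08
eef_pos: [0.5757, -0.3173, 0.0216]
eef_rot: [0.001, 0.995, -0.095, 0.001]
wrist_force: [0.1, -0.6, -0.2]
opening: 0.993
```

```bash
python3 -m pendant '[[[0,0,0,0,40],[0,0,0,0,40],[0,0,0,0,40],[0,0,0,0,40],[0,0,0,0,40],[0,0,0,0,40],[0,0,0,0,40]]]'; python3 -m pendant '[[[0,0,8,0,40],[0,0,10,0,40],[0,0,10,0,40],[0,0,2,0,40],[0,0,0,0,40],[0,0,0,0,40],[0,0,0,0,40],[0,0,0,0,40]]]'
```

```text
time_s: 3.95
eef_pos: [0.5755, -0.3169, 0.0212]
eef_rot: [0.0, 0.995, -0.095, 0.001]
wrist_force: [-0.2, 0.9, 5.6]
opening: 0.527
time_s: 4.95
eef_pos: [0.5748, -0.3165, 0.05]
eef_rot: [-0.0, 0.995, -0.095, -0.0]
wrist_force: [-0.4, 0.2, -5.3]
opening: 0.529
```

Reading −5.3 N against −0.4 N bare gives about 0.5 kg: this is the full tin. I'll lift it, confirm the weight, and carry it over.

```bash
python3 -m pendant '[[[0,0,20,0,40],[0,0,35,0,40],[0,0,40,0,40],[0,0,35,0,40],[0,0,20,0,40],[0,0,0,0,40],[0,0,0,0,40],[0,0,0,0,40]]]'; python3 -m pendant '[[[-4,25,0,6,40],[-6,40,0,8,40],[-7,50,0,9,40],[-7,50,0,9,40],[-7,50,0,9,40],[-7,50,0,9,40],[-7,50,0,9,40],[-7,50,0,9,40]]]'; python3 -m pendant '[[[-7,50,0,9,40],[-7,50,0,9,40],[-5,40,0,5,40],[-4,25,0,4,40],[-1,10,0,1.9,40],[0,0,0,0,40],[0,0,0,0,40],[0,0,0,0,40]]]'
python3 - <<'E'
from h import *
c=snap("top","t2.png"); o=monitor.get_obs(); q=o["eef_rot"]; m=R.from_quat([q[1],q[2],q[3],q[0]]).as_matrix(); print(o["eef_pos"],np.degrees(np.arctan2(m[1,0],m[0,0])),o["wrist_force"])
for cam in ("top","side"):
    c=snap(cam, "t2s.png" if cam=="side" else None)
    for t in ("tin_c","tray_spot","tray_pivot","trough_floor"):
        for d in spotter.tip_of(cam,t)[:3]: print(cam,t,round(d["confidence"],2),world(c,d["at"]).round(4))
E
```

```text
time_s: 5.95
eef_pos: [0.574, -0.3158, 0.198]
eef_rot: [-0.001, 0.995, -0.095, -0.002]
wrist_force: [0.6, 0.8, -6.5]
opening: 0.529
time_s: 6.95
eef_pos: [0.5221, 0.0501, 0.1994]
eef_rot: [-0.0, 0.877, 0.48, -0.001]
wrist_force: [0.7, -0.6, -5.2]
opening: 0.525
time_s: 7.95
eef_pos: [0.4993, 0.2225, 0.2002]
eef_rot: [0.0, 0.732, 0.681, -0.0]
wrist_force: [0.1, -0.2, -7.0]
opening: 0.526
[0.4992737  0.22260135 0.20029412] 85.88236733102022 [ 0.27290465 -0.24823716 -5.76849726]
top tin_c 0.73 [ 0.5414 -0.0919  0.0042]
top tin_c 0.7 [ 0.5593 -0.2013  0.0016]
top tin_c 0.58 [0.4973 0.2187 0.18  ]
top tray_spot 0.88 [0.4955 0.2288 0.1211]
top tray_pivot 0.89 [0.4942 0.1636 0.1141]
top tray_pivot 0.49 [ 0.7965 -0.0308 -0.0011]
side tin_c 0.96 [ 0.5617 -0.2009  0.0026]
side tin_c 0.77 [0.5052 0.2217 0.1801]
side tin_c 0.61 [ 0.5444 -0.0891 -0.0009]
side tray_spot 0.61 [0.5022 0.2276 0.1204]
side tray_pivot 0.93 [0.4959 0.1617 0.1137]
side trough_floor 0.66 [0.5142 0.4113 0.0136]
```

```bash
python3 -m pendant '[[[0,3,-8,0,40],[0,4,-12,0,40],[0,0,-12,0,40],[0,0,-10,0,40],[0,0,-5,0,40],[0,0,0,0,40],[0,0,0,0,40],[0,0,0,0,40]]]'
python3 - <<'E'
from h import *
t=snap("top")["img"][200:400,130:350]; c=snap("side"); s=c["img"]; u,v=pix(c,[.5,.23,.14]).astype(int); s=s[v-80:v+80,max(u-110,0):u+110]
o=monitor.get_obs(); print(o["eef_pos"],o["wrist_force"])
a=cv2.resize(t,None,fx=2.7,fy=2.7)[:300]; b=cv2.resize(s,(594,300))
a=cv2.resize(t,(594,300)) if a.shape[1]!=594 else a
cv2.imwrite("pics/p3.png",np.vstack([a,b])[:,:,::-1])
E
```

```text
time_s: 9.5
eef_pos: [0.4994, 0.2305, 0.1539]
eef_rot: [0.0, 0.732, 0.682, 0.0]
wrist_force: [-0.1, -0.9, -6.2]
opening: 0.531
[0.49923632 0.23049044 0.15370371] [ 0.49765925  0.13577106 -6.44279848]
```

View pics/p3.png

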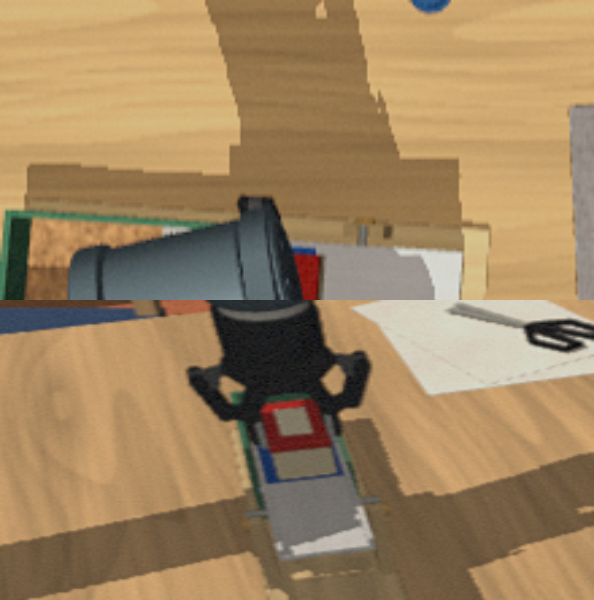

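The tin sits over the blue half, roughly 2–3 mm too far to +x by both views. I'll correct that and lower it in small steps.

```bash
python3 -m pendant '[[[-1.5,0,0,0,40],[-1,0,-2,0,40],[0,0,-2,0,40],[0,0,-2,0,40],[0,0,-1.5,0,40],[0,0,0,0,40],[0,0,0,0,40]]]'; python3 -m pendant '[[[0,0,-1,0,40],[0,0,-1,0,40],[0,0,0,0,40],[0,0,0,0,40]]]'
```

```text
time_s: 10.48
eef_pos: [0.4965, 0.2305, 0.1458]
eef_rot: [0.0, 0.731, 0.682, 0.0]
wrist_force: [-0.5, 0.1, -5.9]
opening: 0.527
time_s: 10.98
eef_pos: [0.4965, 0.2305, 0.1438]
eef_rot: [0.0, 0.732, 0.682, -0.0]
wrist_force: [-0.3, -0.9, -5.7]
opening: 0.528
```

```bash
python3 -m pendant '[[[0,0,-1,0,40],[0,0,0,0,40],[0,0,0,0,40]]]';  python3 -m pendant '[[[0,0,-1,0,40],[0,0,0,0,40],[0,0,0,0,40]]]'
```

```text
time_s: 11.35
eef_pos: [0.4966, 0.2305, 0.1431]
eef_rot: [0.0, 0.732, 0.682, 0.0]
wrist_force: [-0.6, -0.7, -2.7]
opening: 0.53
time_s: 11.72
eef_pos: [0.4967, 0.2308, 0.1422]
eef_rot: [0.0, 0.731, 0.682, 0.0]
wrist_force: [-1.8, 2.2, 0.8]
opening: 0.528
```

```bash
python3 -m pendant '[[[0,0,0,0,85],[0,0,0,0,85],[0,0,0,0,85],[0,0,0,0,85],[0,0,5,0,85],[0,0,30,0,85],[0,0,40,0,85],[0,0,40,0,85]]]'
python3 -m pendant '[[[0,-40,20,0,85],[0,-50,0,0,85],[0,-50,0,0,85],[0,-50,0,0,85],[0,0,0,0,85],[0,0,0,0,85],[0,0,0,0,85],[0,0,0,0,85]]]'
python3 - <<'E'
from h import *
t=snap("top","t4.png")["img"]; c=snap("top")
for x in ("tin_a","tray_spot","tray_pivot","cup","spool","tape_case"):
    for d in spotter.tip_of("top",x)[:3]: print(x,round(d["confidence"],2),world(c,d["at"]).round(4))
c=snap("side")
for x in ("tin_a","tray_spot"):
    for d in spotter.tip_of("side",x)[:4]: print("side",x,round(d["confidence"],2),world(c,d["at"]).round(4))
cv2.imwrite("pics/p4.png",np.vstack([t[150:390,100:500],c["img"][100:440,130:530]])[:,:,::-1])
E
```

```text
time_s: 12.72
eef_pos: [0.4964, 0.2304, 0.2583]
eef_rot: [0.0, 0.731, 0.682, 0.0]
wrist_force: [1.1, -0.4, 0.2]
opening: 0.994
time_s: 13.72
eef_pos: [0.4964, 0.0416, 0.2768]
eef_rot: [-0.0, 0.731, 0.683, 0.0]
wrist_force: [-0.5, -0.7, 0.1]
opening: 0.995
tin_a 0.94 [0.5039 0.3508 0.0273]
tin_a 0.84 [ 0.5599 -0.2045  0.0012]
tin_a 0.81 [ 0.5407 -0.0927  0.0008]
tray_spot 0.87 [0.4953 0.2322 0.1233]
tray_spot 0.21 [0.5036 0.3457 0.0251]
tray_pivot 0.62 [0.4955 0.163  0.1124]
cup 0.77 [ 0.7943 -0.0288  0.0016]
cup 0.19 [0.4979 0.23   0.1237]
spool 0.72 [7.586e-01 1.060e-01 1.000e-04]
tape_case 0.8 [ 7.657e-01 -1.620e-01 -3.000e-04]
side tin_a 0.85 [ 0.5447 -0.0887 -0.0013]
side tin_a 0.84 [ 0.562  -0.2017  0.0054]
side tray_spot 0.86 [0.4998 0.2282 0.125 ]
```

View pics/p4.png

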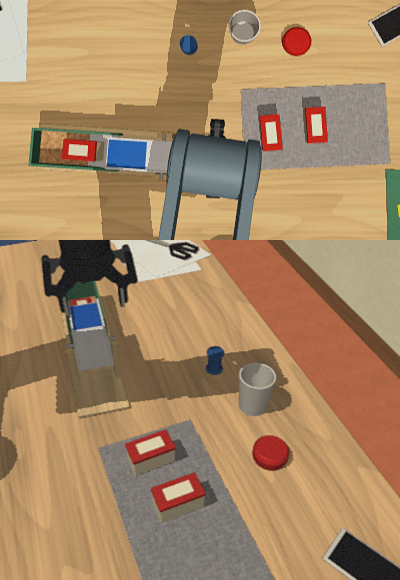

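```bash
python3 -m pendant '[[[0,0,0,0,85],[0,0,0,0,85],[0,0,0,0,85],[0,0,0,0,85]]]'
python3 - <<'E'
from h import *
c=snap("top","t5.png")
p=cv2.imread("pics/t4.png").astype(int)[:,:,::-1]; print("trough diff",np.abs(c["img"][270:330,125:225].astype(int)-p[270:330,125:225]).mean())
for d in spotter.tip_of("top","tin_a")[:3]: w=world(c,d["at"]);print(w.round(4),(w[:2]-[.495,.1615])@[.07,.9976])
cv2.imwrite("pics/p5.png",cv2.resize(c["img"][265:340,120:320],None,fx=4,fy=4,interpolation=2)[:,:,::-1])
E
```

```text
time_s: 14.78
eef_pos: [0.4965, 0.0405, 0.2768]
eef_rot: [-0.0, 0.731, 0.682, 0.0]
wrist_force: [0.1, 0.5, 0.1]
opening: 0.991
trough diff 2.471611111111111
[ 0.5383 -0.0938  0.0053] -0.25165079302617577
[ 0.5602 -0.2042  0.0038] -0.3602081673284865
[0.503  0.345  0.0228] 0.18366492357470415
```

View pics/p5.png

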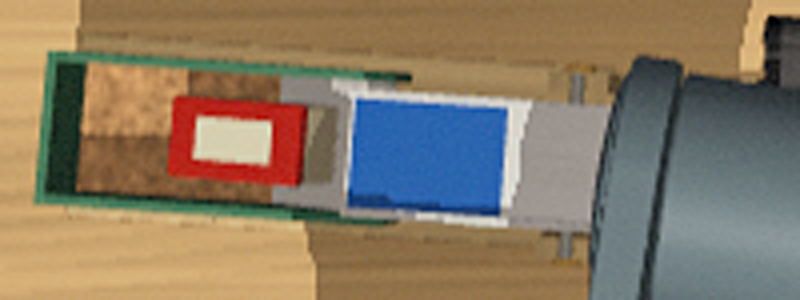

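Run:
```python
from h import *
c=snap("top")
f=lambda u,v,z:((ray(c,u/4+120,v/4+265,z)[:2]-[.495,.1615])@[.07,.9976]).round(4)
print("rear bottom",f(335,145,.02),f(335,145,.035),"lid rear",f(305,145,.07),f(305,145,.085),"lid front",f(171,135,.055),f(171,135,.065))
```

```text
rear bottom 0.151 0.1481 lid rear 0.1588 0.1557 lid front 0.2413 0.2386
```

```bash
python3 -c "
from h import *
print(order.hand_in())"
```

```text
the job is handed in; nothing more can be done
None
```

The full tin is in the green trough and the job is handed in at about 15 s of the 58 s. There is no verdict, so the end state below is only what my last checks showed.

- **Finding it:** I lifted the tin at the −y end of the row first. The wrist force read 5 to 6.5 N, about 0.5 to 0.6 kg, so I took it as the full one and left the other two untouched.
- **Placing it:** I set it on the blue half in 1 mm steps until the tray carried its weight, then opened the fingers and lifted away. The tray tipped and the tin slid into the trough. I did not see the tipping itself, only the result.
- **Tin in the trough:** In the last pictures it is at rest. Its middle is about 184 to 190 mm along the stand's x, where 170 to 310 mm is needed. Its rear edge rests on the ramp, so it lies tilted nose-down by about 0.17 rad rather than flat.
- **Everything else:** The tray is level again, with the spot measured at 123 to 125 mm. The two empty tins stand on the mat. The cup, spool and tape case are where they were, to within the networks' error. The hand was well clear of everything.
- **Where checks disagreed:** Before placing, both cameras put the tin 2 to 3 mm off the tray's middle, so I shifted it by 2.5 mm. At the end the side camera did not report the tin in the trough, because the tray and hand hid it, so its final position rests on the top camera alone.

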